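# Crank the last carriage to the index clip

### The job

On the shoemaker's feed jig, crank the large handwheel with the upright handle clockwise (seen from above), in one grasp or several, until the pointer on the carriage with the shoe last stands opposite the index clip, within the clip's width. Move the carriage by the handwheel only, do not push it or the last by hand, and leave the small plain lock wheel alone. Let go when done.

Things in the scene. Friction and masses are not known exactly. Their poses are not given: they have to be found in the camera images.
- feed_wheel: Large steel handwheel, 136 mm wide, level, axis vertical. Origin on the axis at mid-rim (rim 16 mm thick, hub 10 mm above). Its x axis points at the upright black handle: 24 mm round, centre at x=60 mm, from 12 to 72 mm above the origin, spinning freely on its pin. Clockwise from above drives the carriage along its -y, 30 mm per rad. Needs 160-355 deg, about 3 N at the handle; stays where left.
- carriage: Aluminium slide plate, 120 x 150 mm, with a child's wooden shoe last (170 mm long, top 160 mm above the bench) fixed on it, geared to the large handwheel. Origin: tip of its steel pointer, at the middle of its far side, 58 mm above the bench; the plate's middle is at x=-85 mm. y: along the bed towards the large wheel; z up. Nothing within 130 mm of that wheel's axis rises above its rim.
- index_clip: Fixed aluminium block, 30 x 20 x 30 mm (x, y, z), with a black line along x on its top, on the dark bar at the far side of the bed. Axes parallel to the carriage's. Origin: lower edge facing the pointer, at mid-width, 26 mm above the bench. The pointer is set when its tip is at y=0 in this frame.
- lock_mark (a point): White dot on the rim of the lock wheel: a small plain steel handwheel without handle, 78 mm wide, top 70 mm above the bench, in front of the bed on the robot's side. The dot lies 33 mm from that wheel's axis, on the side away from the bed. Not to be turned.

How it is judged:
By the outcome, as a careful person would: the job done as asked, in the order asked, and still so for the second after the job is handed in, with the robot touching nothing.
It also fails if it takes over 48 s, if anything falls off the work surface, if the arm or the gripper's body presses on something with over 40 N, if the wrist force passes 120 N, or if a joint passes its speed limit or range.

### The arm

A 6-joint arm with a two-finger parallel gripper is mounted at the origin on the work surface. World frame = base frame: x ahead of the robot, y to its left, z up, the work surface at z = 0. Lengths are in mm, angles in rad, forces in N, time in s.
With the tool pointing down it reaches from about 350 to 775 mm from the base axis. Payload 7.3 kg.
Tool frame: the origin (TCP) lies at the very end of the fingers, on their centre line; the grasp point (between the pads) lies 19 mm behind it; z points along the fingers, x is the direction in which the jaws open and shut, and the axes are right-handed (so a half turn about z gives the same grasp; the last joint's range is limited). The gripper opens to 92 mm and grips with 3 to 60 N. Pads are 19 mm wide; open, the fingers measure 130 mm over their backs; the gripper's body (75 mm by 190 mm) begins 47 mm behind the grasp point.
Start: joints at [1.068, 0.342, 1.524, -0, 1.275, -0.146], TCP at [183.357, 491.96, 226.741] pointing down, gripper open.
Joint ranges: [-2.53, 2.53], [-0.77, 2.02], [0.04, 2.7], [-1, 4.14], [0.28, 2.66], [-3.11, 3.11]. Speed limits (rad/s): [2.57, 2.57, 3.14, 3.14, 3.14, 3.14].

### API

Orientations are given as [roll, pitch, yaw] about the fixed x, y, z axes, in that order (R = Rz(yaw) Ry(pitch) Rx(roll)).
In Python, from plant import bot, capture, camera_params gives the robot as it stands.
- The arm moves only by the shell command python3 -m jog 'ROWS' [OPENING]. ROWS is a JSON object of lists of equal length, an entry for each row: "xyz": the shift along the world's x, y, z as a fraction of full scale, a list of three; "angular": the turn, a rotation vector about the world's x, y, z as a fraction of full scale, a list of three. In form: {"xyz": [[x, y, z], ...], "angular": [[wx, wy, wz], ...]}. A call has 1 to 10 rows; each row shifts and turns the pose as measured when the row begins; what a row does not reach is not made up. Full scale, the value 1, is 2 cm for a shift and 6 degrees for a turn. A row lasts 1/10 s, in which the tool goes at most 50 mm and 8.59 degrees, less where a joint would pass 70% of its speed; a pose out of reach is approached as far as the arm can. A call with a number of a shift or a turn outside -1 to 1 is refused whole. A call with a gripper value outside its range is refused whole. OPENING is the closure, from -1 (fully open) to 1 (shut), set as the call begins (- or left out, the last holds). The fingers move at their own pace and stop on an object; the grip force is fixed at half the most. Time passes only in rows, so rows that do not move let the fingers close. It gives the time, the measured TCP pose, the force and the opening at its end, in the units of the state.
- bot.get_obs(): the state, without advancing time (a new reading comes with each control period).
- capture(name): name is "scene" or "top" or "wrist"; returns the picture (420x560x3 uint8, red, green, blue); there is no depth.
- camera_params(name): a dict with "fx", "fy", "cx", "cy" (pixels), "k1" (the pictures are not rectified: a ray, as slopes to the right and down, at radius r is drawn at 1 + k1 r^2 times it, then the intrinsics apply), "rvec" (rotation vector, rad) and "tvec" (3), from world to camera coordinates, as OpenCV has them. Camera axes: x right, y down, z forward; pixel columns grow to the right and rows downward; lengths in mm; the calibration is good to about 2 mm. A picture is of the moment at which its call begins: read the wrist's pose just before it. camera_params takes no time and is no camera call; for the wrist camera it gives the pose at the moment of the call.
- bot.close_job(): hands the job in, once; it reports no verdict.
The state is a dict: "time": time; "joint_positions": joint angles; "dq": joint speeds; "tau": joint torques, N m; "tool_pos": TCP position; "tcp_rot": TCP orientation; "contact_force": force on the tool from outside, world axes, zero at the start; "moment": the same for the moment, N m; "grip_width": finger opening in mm.
Only numpy, scipy, OpenCV 4.12 (cv2) and the standard library are available. Lean on these libraries where they do the work, as an engineer would, in place of code of your own. Each camera call takes 0.05 s, during which the arm holds its last target.

## Working session

There is one attempt and no reset: what is moved stays moved. The work goes in short steps, Python scripts to look and compute and a shell command to move; the robot and the scene stay as the last step left them, time stands still between calls to the robot, and variables do not carry over. Pictures are saved under pics/ and viewed, and the job is handed in when it is done.

```bash
mkdir -p pics; ls; python3 - <<'E'
from plant import bot,capture,camera_params
import cv2
for n in("scene","top"):
    cv2.imwrite(f"pics/{n}0.png",cv2.cvtColor(capture(n),cv2.COLOR_RGB2BGR)); print(n,camera_params(n))
print(bot.get_obs())
E
```

```text
pics
scene {'fx': 385.75459043840436, 'fy': 385.75459043840436, 'cx': 284.1108857855432, 'cy': 214.6777718973221, 'k1': -0.07821093086011655, 'rvec': array([ 2.17522443,  0.56691477, -0.29494424]), 'tvec': array([-459.25688194,  -93.35478689, 1129.39696678])}
top {'fx': 432.7256087303955, 'fy': 432.7256087303955, 'cx': 279.43349774182195, 'cy': 208.05734327069652, 'k1': -0.1367294442312674, 'rvec': array([ 2.09881052, -2.1508212 ,  0.17606584]), 'tvec': array([  -2.93541249,  553.65022341, 1000.47356478])}
{'time': 0.1, 'joint_positions': array([ 1.06797364e+00,  3.42672794e-01,  1.52490011e+00, -7.32592382e-07,
        1.27537399e+00, -1.46012085e-01]), 'dq': array([-7.13832964e-04, -1.24153725e-03, -1.82114456e-03, -5.19889543e-05,
       -8.96401833e-04, -5.19507896e-04]), 'tau': array([ 2.27566947e-03, -4.32002735e+01, -2.44695640e+01,  7.19273603e-02,
        5.26035635e-02, -1.53319439e-05]), 'tool_pos': array([183.1930843 , 491.63293124, 226.11166162]), 'tcp_rot': array([-3.14139631e+00,  1.33992973e-03,  1.21398608e+00]), 'contact_force': array([-0.43098587, -0.49692328, -0.29805915]), 'moment': array([ 0.02122702, -0.01919388, -0.06642024]), 'grip_width': 91.62679412059492}
```

View pics/scene0.png

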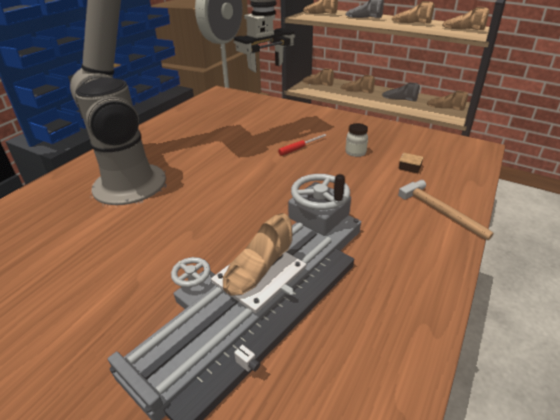

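View pics/top0.png

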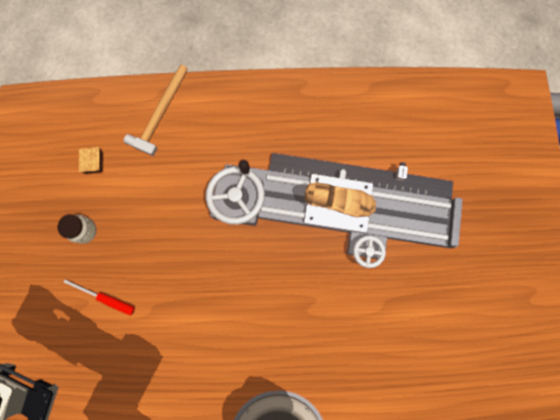

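The top view shows the large wheel at about (235,194) with its handle at about (244,167). The carriage pointer is at (343,174), the clip at (402,172), and the lock wheel at (369,251). I'll zoom in.

```bash
python3 - <<'E'
import cv2
t=cv2.imread("pics/top0.png");s=cv2.imread("pics/scene0.png")
cv2.imwrite("pics/tz1.png",cv2.resize(t[140:260,195:355],None,fx=5,fy=5,interpolation=cv2.INTER_CUBIC))
cv2.imwrite("pics/tz2.png",cv2.resize(t[140:260,310:470],None,fx=5,fy=5,interpolation=cv2.INTER_CUBIC))
cv2.imwrite("pics/sz1.png",cv2.resize(s[165:255,260:380],None,fx=6,fy=6,interpolation=cv2.INTER_CUBIC))
cv2.imwrite("pics/sz2.png",cv2.resize(s[255:375,215:335],None,fx=5,fy=5,interpolation=cv2.INTER_CUBIC))
E
```

```text
(no output)
```

View pics/tz1.png

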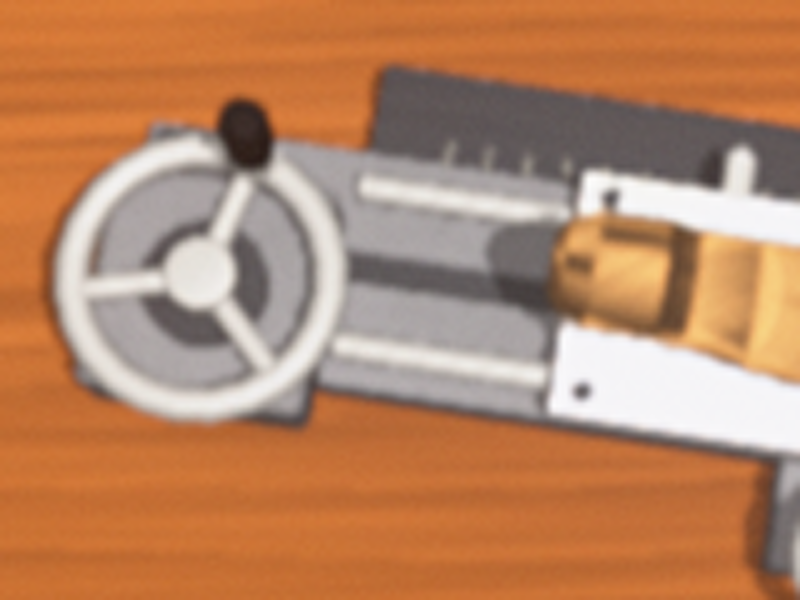

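View pics/tz2.png

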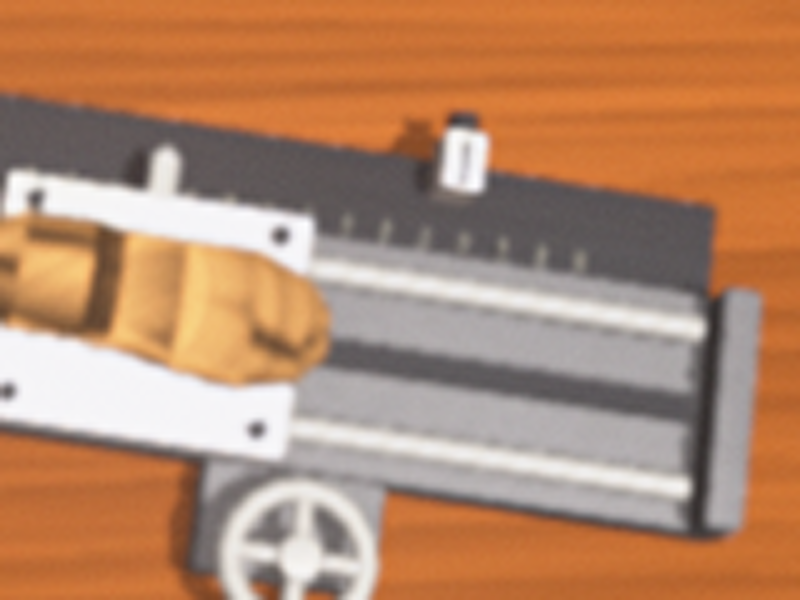

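View pics/sz1.png

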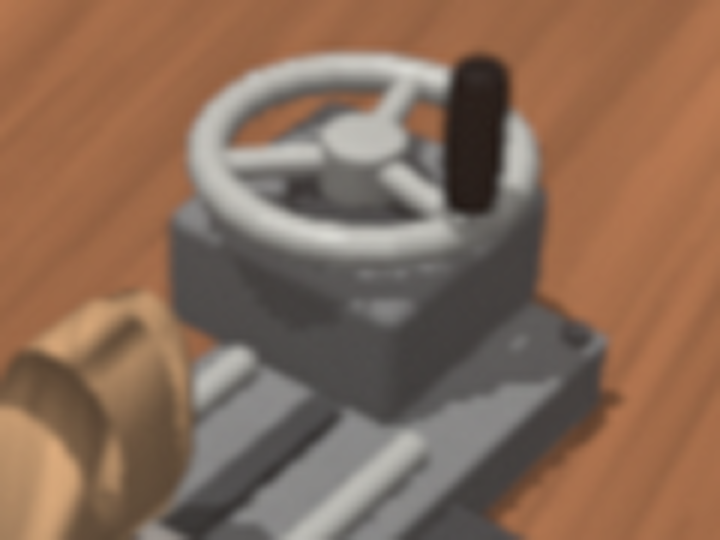

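View pics/sz2.png

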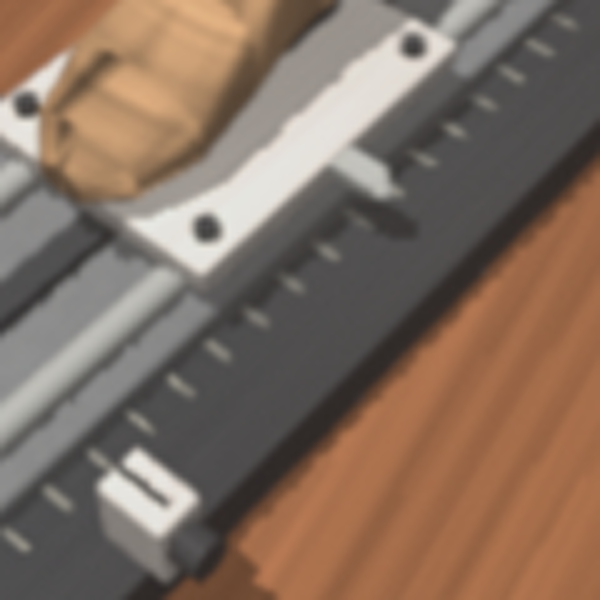

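```bash
cat > h.py <<'E'
import numpy as np,cv2
from plant import bot,capture,camera_params
def K(p): return np.array([[p['fx'],0,p['cx']],[0,p['fy'],p['cy']],[0,0,1]]),np.array([p['k1'],0,0,0,0.])
def ray(p,uv):
    k,d=K(p); n=cv2.undistortPoints(np.array([[uv]],float),k,d)[0,0]
    R,_=cv2.Rodrigues(p['rvec']); return -R.T@p['tvec'], R.T@np.array([n[0],n[1],1])
def atz(p,uv,z):
    c,d=ray(p,uv); return c+d*(z-c[2])/d[2]
def proj(p,X):
    k,d=K(p); return cv2.projectPoints(np.array(X,float).reshape(-1,1,3),p['rvec'],p['tvec'],k,d)[0][:,0]
def tri(p,a,q,b):
    c1,d1=ray(p,a);c2,d2=ray(q,b); d1/=np.linalg.norm(d1);d2/=np.linalg.norm(d2)
    st=np.linalg.lstsq(np.c_[d1,-d2],c2-c1,rcond=None)[0]
    A=c1+d1*st[0];B=c2+d2*st[1]; return (A+B)/2,np.linalg.norm(A-B)
E
python3 - <<'E'
from h import *
T=camera_params("top");S=camera_params("scene")
f=lambda u,v,s,x,y:((u+.5)/s-.5+x,(v+.5)/s-.5+y)
for n,a,b in [("hubtop",f(200,270,5,195,140),f(363,135,6,260,165)),("htop",f(241,122,5,195,140),f(482,68,6,260,165)),("hbot",f(252,160,5,195,140),f(470,205,6,260,165)),("ptr",f(741,150,5,195,140),f(395,190,5,215,255)),("clipTop",f(465,158,5,310,140),f(150,478,5,215,255)),("lockhub",f(300,557,5,310,140),(190.5,271))]:
    print(n,*[np.round(x,1) for x in tri(T,a,S,b)])
print("ptr58",atz(T,f(741,150,5,195,140),58),atz(S,f(395,190,5,215,255),58))
print("clip56",atz(T,f(465,158,5,310,140),56),atz(S,f(150,478,5,215,255),56))
# bed dir: front rail top edges
a=atz(T,f(360,185,5,195,140),40);b=atz(T,f(705,327,5,310,140),40);print((b-a)[:2]/np.linalg.norm((b-a)[:2]))
# ellipse extents of the rim
for z in(90,100,110,120):
    l=atz(T,f(55,283,5,195,140),z);r=atz(T,f(348,265,5,195,140),z);print(z,np.linalg.norm(l-r),(l+r)/2)
E
```

```text
hubtop [577.   84.3 119.3] 0.1
htop [630.4  60.2 178.5] 2.5
hbot [629.7  61.1 118.5] 3.3
ptr [ 645.7 -173.2   54.8] 3.6
clipTop [ 636.6 -321.3   58.2] 1.4
lockhub [ 443.2 -227.1   59.9] 1.4
ptr58 [ 643.31452706 -173.78246218   58.        ] [ 648.34833271 -174.37111103   58.        ]
clip56 [ 636.62895014 -322.3805074    56.        ] [ 636.13176789 -319.74031237   56.        ]
[-0.17928403 -0.98379736]
90 138.31469332598883 [581.31562272  87.13051307  90.        ]
100 136.91984858123695 [579.18562394  86.00050075 100.        ]
110 135.5250038364851 [577.05562517  84.87048843 110.        ]
120 134.13015909173322 [574.9256264  83.7404761 120.       ]
```

```bash
R='[0.95,-0.92,0]'; python3 -m jog '{"xyz":[[0.95,-0.92,0],[0.95,-0.92,0],[0.95,-0.92,0],[0.95,-0.92,0],[0.95,-0.92,0],[0.95,-0.92,0],[0.95,-0.92,0],[0.95,-0.92,0],[0.95,-0.92,0],[0.95,-0.92,0]],"angular":[[0,0,0],[0,0,0],[0,0,0],[0,0,0],[0,0,0],[0,0,0],[0,0,0],[0,0,0],[0,0,0],[0,0,0]]}' -1
```

```text
time: 1.1
tool_pos: [375.3, 300.4, 222.3]
tcp_rot: [-3.137, 0.008, 1.22]
contact_force: [1.2, 0.3, 0.5]
grip_width: 91.7
```

```bash
python3 -m jog '{"xyz":[[0.95,-0.89,0.03],[0.95,-0.89,0.03],[0.95,-0.89,0.03],[0.95,-0.89,0.03],[0.95,-0.89,0.03],[0.95,-0.89,0.03],[0.95,-0.89,0.03],[0.95,-0.89,0.03],[0.95,-0.89,0.03],[0.95,-0.89,0.03]],"angular":[[0,0,0],[0,0,0],[0,0,0],[0,0,0],[0,0,0],[0,0,0],[0,0,0],[0,0,0],[0,0,0],[0,0,0]]}' && python3 -m jog '{"xyz":[[0.9,-0.86,0],[0.9,-0.86,0],[0.5,-0.5,0],[0,0,0]],"angular":[[0,0,0],[0,0,0],[0,0,0],[0,0,0]]}'; python3 - <<'E'
from h import *
o=bot.get_obs();print(o['tool_pos'],o['tcp_rot'])
cv2.imwrite("pics/w1.png",capture("wrist")[:,:,::-1]); cv2.imwrite("pics/t1.png",capture("top")[:,:,::-1])
W=camera_params("wrist")
print(proj(W,[[630,60.6,178.5],[630,60.6,118.5],[577.5,84.5,118]]))
E
```

```text
time: 2.1
tool_pos: [570.3, 113.1, 224.6]
tcp_rot: [-3.129, 0.013, 1.22]
contact_force: [0.1, 0.2, 0.3]
grip_width: 91.8
time: 2.5
tool_pos: [618.9, 63.8, 221.7]
tcp_rot: [-3.126, 0.015, 1.216]
contact_force: [-0.1, 0.0, -0.0]
grip_width: 91.7
[618.93263198  63.81415223 221.70698153] [-3.1259364   0.01489998  1.21618503]
[[280.78108095 255.55594647]
 [281.57513963 226.94323319]
 [287.2350735  154.98581496]]
```

View pics/w1.png

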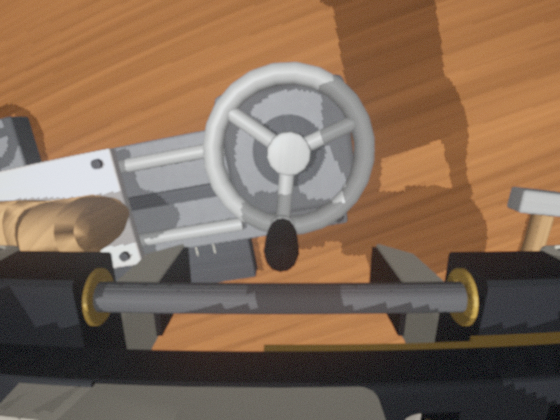

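The wrist view shows the hub at (288,153), against a predicted (287,155), and the handle top at about (281,253), against (281,255). The pose estimates agree, so I'll centre over the handle and descend.

```bash
python3 -m jog '{"xyz":[[0.55,-0.16,0],[0,0,-0.6],[0,0,-0.9],[0,0,-0.9],[0,0,0]],"angular":[[-0.07,-0.12,0],[-0.07,-0.12,0],[0,0,0],[0,0,0],[0,0,0]]}'
```

```text
time: 3.1
tool_pos: [629.3, 65.8, 174.2]
tcp_rot: [3.124, 0.019, 1.222]
contact_force: [-1.2, 0.3, -1.1]
grip_width: 91.9
```

```bash
python3 -m jog '{"xyz":[[0.03,-0.26,-0.7],[0.03,0,-0.7],[0,0,-0.6],[0,0,0]],"angular":[[0,0,0],[0,0,0],[0,0,0],[0,0,0]]}'
```

```text
time: 3.5
tool_pos: [631.7, 62.7, 135.4]
tcp_rot: [3.119, 0.017, 1.225]
contact_force: [0.4, 1.3, -0.9]
grip_width: 92.0
```

Now I'll close on the handle.

```bash
python3 -m jog '{"xyz":[[0,-0.1,0],[0,0,0],[0,0,0],[0,0,0],[0,0,0],[0,0,0],[0,0,0],[0,0,0]],"angular":[[0,0,0],[0,0,0],[0,0,0],[0,0,0],[0,0,0],[0,0,0],[0,0,0],[0,0,0]]}' 1
python3 - <<'E'
from h import *
cv2.imwrite("pics/w2.png",capture("wrist")[:,:,::-1])
E
```

```text
time: 4.3
tool_pos: [633.2, 60.9, 138.3]
tcp_rot: [3.114, 0.016, 1.225]
contact_force: [0.2, -0.6, -0.1]
grip_width: 32.3
```

View pics/w2.png

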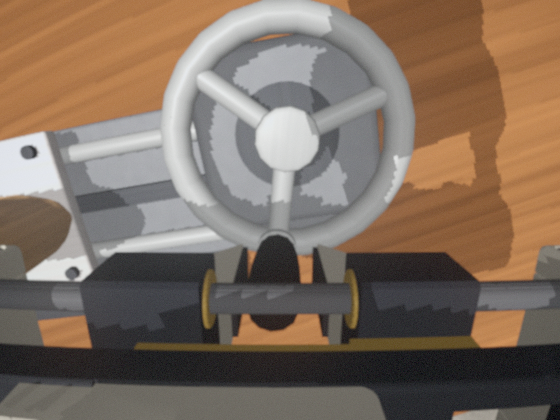

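The handle sits between the pads, and the fingers are still closing.

```bash
python3 -m jog '{"xyz":[[-0.05,0,-0.05],[-0.05,0,-0.05],[0,0,-0.02],[0,0,-0.02]],"angular":[[0,0,0],[0,0,0],[0,0,0],[0,0,0]]}' 1
```

```text
time: 4.75
tool_pos: [632.9, 60.5, 137.9]
tcp_rot: [3.109, 0.014, 1.224]
contact_force: [-0.7, -1.7, 5.4]
grip_width: 23.3
```

```bash
cat > rows.py <<'E'
import sys
from h import *
c=np.array([577.5,84.5]);o=bot.get_obs();p=o['tool_pos'][:2]
step=float(sys.argv[1]);n=int(sys.argv[2])
r=p-c;th=np.degrees(np.arctan2(r[1],r[0]));print(o['tool_pos'],"r",np.linalg.norm(r),"th",th,"F",o['contact_force'])
q=p
for i in range(1,n+1):
    a=np.radians(th-step*i);w=c+60*np.array([np.cos(a),np.sin(a)]);print(np.round((w-q)/20,2).tolist(),end=" ");q=w
E
python3 rows.py 10 6
```

```text
[632.89643533  60.49675209 137.92994384] r 60.37318077565283 th -23.427060901463797 F [-0.65342681 -1.72205424  5.37222391]
[-0.27, -0.45] [-0.33, -0.41] [-0.39, -0.35] [-0.45, -0.27] [-0.49, -0.19] [-0.51, -0.1]
```

```bash
python3 -m jog '{"xyz":[[-0.27,-0.45,-0.02],[-0.33,-0.41,-0.02],[-0.39,-0.35,-0.02],[-0.45,-0.27,-0.02]],"angular":[[0,0,0],[0,0,0],[0,0,0],[0,0,0]]}'; python3 rows.py 10 8
```

```text
time: 5.15
tool_pos: [606.6, 31.5, 138.0]
tcp_rot: [3.1, 0.008, 1.226]
contact_force: [2.5, 2.9, 4.6]
grip_width: 23.4
[606.55133368  31.46157285 137.95047469] r 60.473587153940485 th -61.28866193968099 F [2.47574601 2.87574283 4.55255517]
[-0.49, -0.19] [-0.51, -0.12] [-0.52, -0.03] [-0.52, 0.06] [-0.5, 0.15] [-0.47, 0.23] [-0.42, 0.31] [-0.36, 0.38]
```

```bash
python3 -m jog '{"xyz":[[-0.49,-0.19,-0.03],[-0.51,-0.12,-0.03],[-0.52,-0.03,-0.03],[-0.52,0.06,-0.03],[-0.5,0.15,-0.03],[-0.47,0.23,-0.03],[-0.42,0.31,-0.03],[-0.36,0.38,-0.03]],"angular":[[0.03,0.07,0],[0.03,0.07,0],[0.03,0.07,0],[0.03,0.07,0],[0.03,0.07,0],[0.03,0.07,0],[0.03,0.07,0],[0.03,0.07,0]]}'; python3 rows.py 10 8
```

```text
time: 5.95
tool_pos: [531.3, 45.9, 137.8]
tcp_rot: [-3.136, -0.005, 1.223]
contact_force: [6.0, 0.6, 4.5]
grip_width: 23.1
[531.26035646  45.90865606 137.83167299] r 60.22787113772485 th -140.15181639537101 F [5.99558513 0.61887424 4.48478606]
[-0.29, 0.44] [-0.22, 0.47] [-0.13, 0.51] [-0.04, 0.52] [0.05, 0.52] [0.14, 0.5] [0.22, 0.47] [0.3, 0.43]
```

```bash
python3 -m jog '{"xyz":[[-0.29,0.44,-0.03],[-0.22,0.47,-0.03],[-0.13,0.51,-0.03],[-0.04,0.52,-0.03],[0.05,0.52,-0.03],[0.14,0.5,-0.03],[0.22,0.47,-0.03],[0.3,0.43,-0.03]],"angular":[[0,0.01,0],[0,0.01,0],[0,0.01,0],[0,0.01,0],[0,0.01,0],[0,0.01,0],[0,0.01,0],[0,0.01,0]]}'; python3 rows.py 10 8
python3 - <<'E'
from h import *
cv2.imwrite("pics/t2.png",capture("top")[:,:,::-1])
E
```

```text
time: 6.75
tool_pos: [528.5, 119.7, 137.8]
tcp_rot: [-3.135, 0.008, 1.222]
contact_force: [-0.7, -3.3, 9.2]
grip_width: 23.4
[528.52628446 119.71532062 137.77970919] r 60.32034167489185 th 144.28138231784698 F [-0.68155718 -3.31883123  9.16403525]
[0.35, 0.39] [0.4, 0.33] [0.46, 0.26] [0.49, 0.17] [0.52, 0.08] [0.52, -0.01] [0.51, -0.1] [0.49, -0.19]
```

View pics/t2.png

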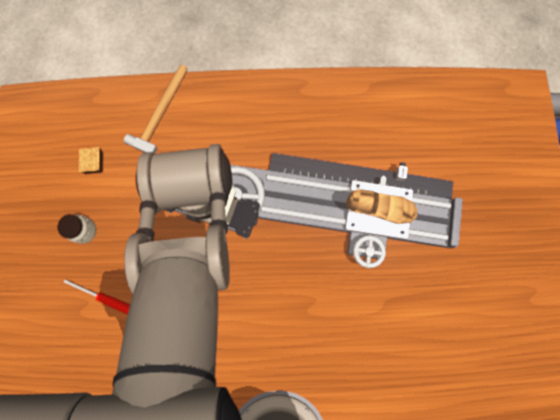

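The carriage moves with the wheel. The pointer is now at about (382,179) and the clip at (402,171). I'll measure the gap that is left.

```bash
python3 - <<'E'
import cv2
from h import *
cv2.imwrite("pics/s2.png",capture("scene")[:,:,::-1])
t=cv2.imread("pics/t2.png");s=cv2.imread("pics/s2.png")
cv2.imwrite("pics/tz3.png",cv2.resize(t[150:210,350:430],None,fx=10,fy=10,interpolation=cv2.INTER_CUBIC))
cv2.imwrite("pics/sz3.png",cv2.resize(s[310:370,220:300],None,fx=10,fy=10,interpolation=cv2.INTER_CUBIC))
E
```

```text
(no output)
```

View pics/tz3.png

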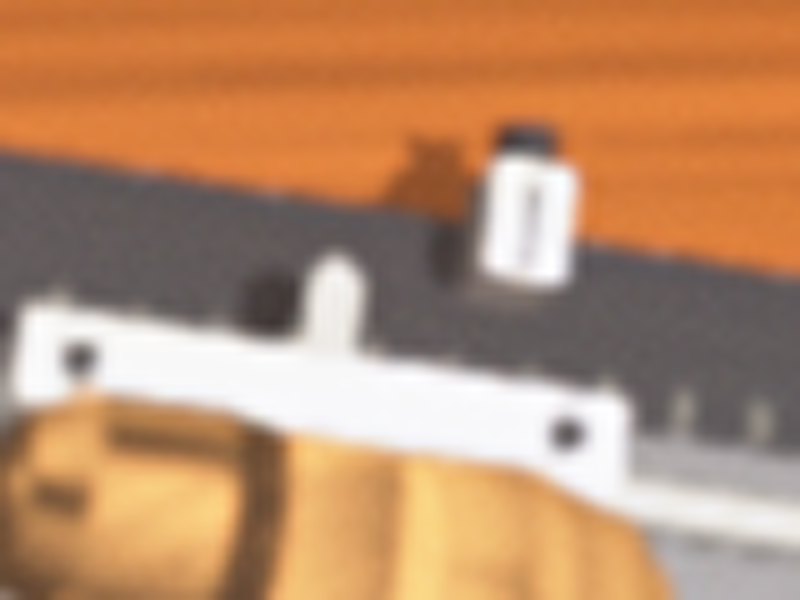

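View pics/sz3.png

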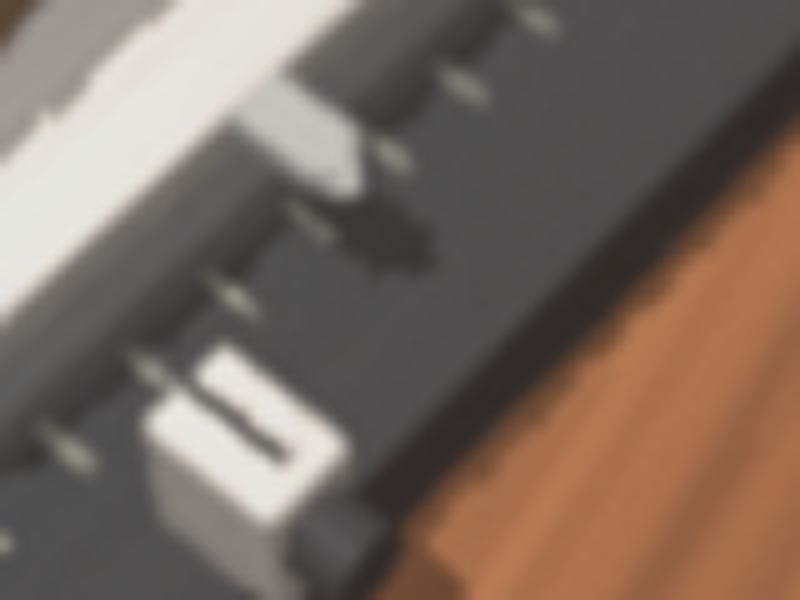

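```bash
python3 - <<'E'
from h import *
T=camera_params("top");S=camera_params("scene")
f=lambda u,v,s,x,y:((u+.5)/s-.5+x,(v+.5)/s-.5+y)
d=np.array([-.179,-.984])
for n,P,a,b in [("top",T,f(336,255,10,350,150),f(530,225,10,350,150)),("scene",S,f(365,180,10,220,310),f(240,425,10,220,310))]:
    p=atz(P,a,58);c=atz(P,b,56);g=(c-p)[:2]@d;print(n,p,c,"gap",g,"deg",np.degrees(g/30))
E
```

```text
top [ 627.35730674 -272.51162809   58.        ] [ 634.46970486 -322.08107981   56.        ] gap 47.50322122758043 deg 90.72446965388734
scene [ 629.30755619 -274.21926334   58.        ] [ 636.56727899 -323.44924773   56.        ] gap 47.14281425177151 deg 90.03614303318986
```

The gap comes out at about 47 mm in both views, or 90°, against 88.6° by dead reckoning. I'll carry on.

```bash
python3 -m jog '{"xyz":[[0.35,0.39,-0.03],[0.4,0.33,-0.03],[0.46,0.26,-0.03],[0.49,0.17,-0.03],[0.52,0.08,-0.03],[0.52,-0.01,-0.03],[0.51,-0.1,-0.03]],"angular":[[0,0,0],[0,0,0],[0,0,0],[0,0,0],[0,0,0],[0,0,0],[0,0,0]]}'; python3 rows.py 7 3
```

```text
time: 7.55
tool_pos: [587.4, 143.6, 137.8]
tcp_rot: [-3.125, 0.012, 1.223]
contact_force: [-3.5, 2.8, 9.7]
grip_width: 23.3
[587.44626331 143.62871989 137.77012893] r 59.959433535339755 th 80.4514542234836 F [-3.53363017  2.80970152  9.68581406]
[0.36, -0.08] [0.34, -0.13] [0.33, -0.17]
```

```bash
python3 -m jog '{"xyz":[[0.44,-0.11,-0.03],[0.42,-0.17,-0.03],[0.38,-0.24,-0.03],[0,0,-0.03]],"angular":[[0,0,0],[0,0,0],[0,0,0],[0,0,0]]}'; python3 rows.py 3 1
python3 - <<'E'
import cv2
from h import *
t=capture("top")[:,:,::-1].copy();s=capture("scene")[:,:,::-1].copy()
cv2.imwrite("pics/tz4.png",cv2.resize(t[150:210,350:430],None,fx=10,fy=10,interpolation=cv2.INTER_CUBIC))
cv2.imwrite("pics/sz4.png",cv2.resize(s[310:370,220:300],None,fx=10,fy=10,interpolation=cv2.INTER_CUBIC))
E
```

```text
time: 7.95
tool_pos: [610.1, 134.6, 137.8]
tcp_rot: [-3.121, 0.011, 1.223]
contact_force: [2.7, -0.5, 6.6]
grip_width: 23.3
[610.08296508 134.62640007 137.76476038] r 59.78549654673972 th 56.97548558002276 F [ 2.73901155 -0.4649113   6.6120993 ]
[0.14, -0.08]
```

View pics/tz4.png

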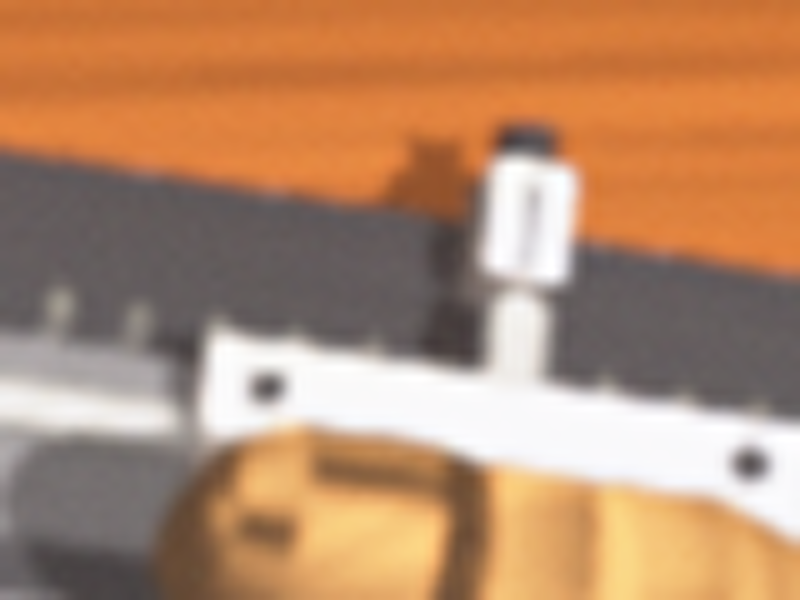

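View pics/sz4.png

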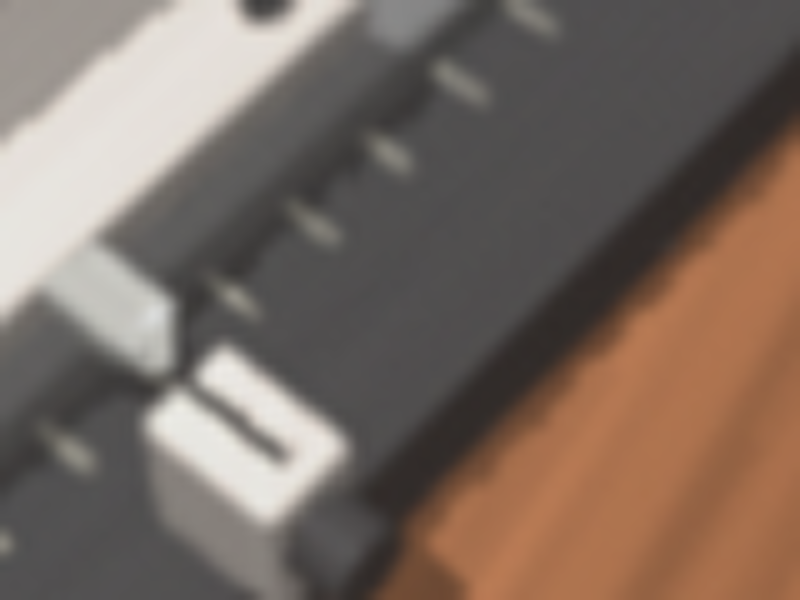

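The pointer points straight at the clip's line in both views, with an offset of about 1 mm or less. I'll release and lift straight up.

```bash
python3 -m jog '{"xyz":[[0,0,-0.02],[0,0,-0.02],[0,0,-0.02],[0,0,-0.02],[0,0,-0.02],[0,0,-0.02],[0,0,-0.02],[0,0,-0.02],[0,0,-0.02]],"angular":[[0,0,0],[0,0,0],[0,0,0],[0,0,0],[0,0,0],[0,0,0],[0,0,0],[0,0,0],[0,0,0]]}' -1 && python3 -m jog '{"xyz":[[0,0,0.5],[0,0,0.8],[0,0,0.9],[0,0,0.9],[0,0,0.9],[0,0,0.9],[0,0,0.5],[0,0,0]],"angular":[[0,0,0],[0,0,0],[0,0,0],[0,0,0],[0,0,0],[0,0,0],[0,0,0],[0,0,0]]}'
python3 - <<'E'
import cv2
from h import *
t=capture("top")[:,:,::-1].copy();s=capture("scene")[:,:,::-1].copy()
cv2.imwrite("pics/s5.png",s)
cv2.imwrite("pics/z5.png",np.hstack([cv2.resize(a,None,fx=5,fy=5,interpolation=cv2.INTER_CUBIC) for a in(t[150:210,350:430],s[310:370,220:300])]))
E
```

```text
time: 8.95
tool_pos: [603.6, 134.4, 129.6]
tcp_rot: [-3.107, 0.018, 1.223]
contact_force: [-0.3, 1.0, 0.0]
grip_width: 89.2
time: 9.75
tool_pos: [603.4, 134.3, 246.8]
tcp_rot: [-3.11, 0.017, 1.223]
contact_force: [0.8, -0.4, 0.3]
grip_width: 91.5
```

View pics/z5.png

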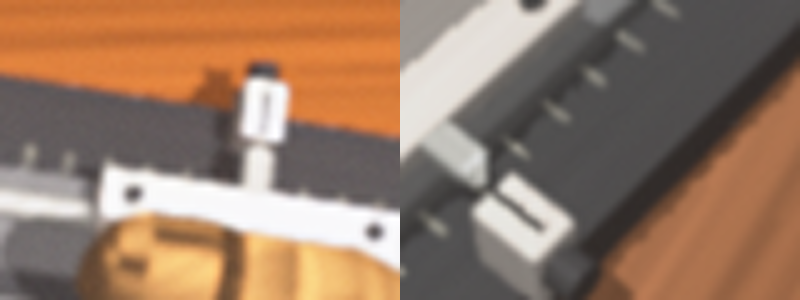

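View pics/s5.png

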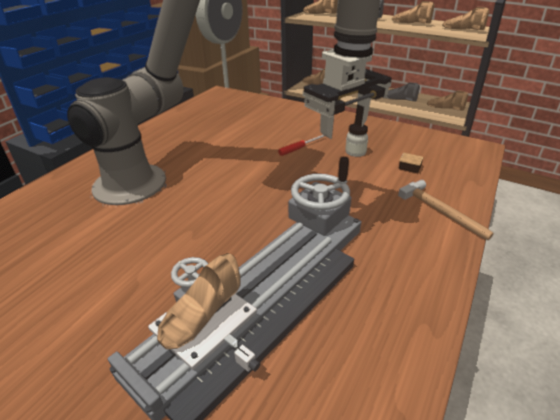

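The pointer still stands at the clip (tip about (239,343) in the scene view). The gripper is open and well above the handle.

```bash
python3 - <<'E'
from plant import bot
print(bot.close_job(), bot.get_obs()['time'])
E
```

```text
the job is handed in; nothing more can be done
the job is handed in; nothing more can be done
```

The carriage pointer stands opposite the index clip, and the job is handed in. I gripped the upright handle once and cranked the large wheel about 280° clockwise. Then I let go and lifted straight up, clear of the handle.

- **Alignment:** after release, both the top and scene views show the pointer on the clip's black line. By eye it is within about 1–2 mm, against ±10 mm allowed. I did not triangulate the final position.
- **Consistency:** with part of the turn still to go, the camera measurement (47 mm, about 90°) agreed with dead reckoning (88.6°). The handle pose measured before the grasp disagreed by about 3 mm between the two views, which did not matter for the grip.
- **Limits:** reported forces stayed at about 11 N or less. The last move ended at 9.75 s.
- **Lock wheel:** neither it nor the last was touched, though I did not measure the white dot before and after.

No check failed.

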